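Load a grooved blank through the tray's swing gate

ROBOT

A 6-joint arm with a two-finger parallel gripper is mounted at the origin on the work surface. World frame = base frame: x ahead of the robot, y to its left, z up, the work surface at z = 0. Lengths are in m, angles in rad, forces in N, time in s.
With the tool pointing down it reaches from about 0.275 to 0.875 m from the base axis. Payload 12.5 kg.
Tool frame: the origin (TCP) lies on the centre line of the jaws, within the pads' length; the fingertips stand 11 mm ahead of it and the grasp point (between the pads) lies 8 mm behind it (r.tcp_to_tips is the distance from the TCP to the fingertips, in m); z points along the fingers, y is the line along which they close (so a half turn about z gives the same grasp; the last joint's range is limited). The gripper opens to 85 mm and grips with 20 to 120 N. Pads are 22 mm wide; open, the fingers measure 114 mm over their backs; the gripper's body (76 mm by 85 mm) begins 54 mm behind the grasp point. The pads swing forward as they close: fully open they stand 13 mm farther back than shut.
Start: joints at [-1.371, 0.351, 1.652, -0, 1.139, -0.085], TCP at [0.155, -0.528, 0.242] pointing down, gripper open.
Joint ranges: [-2.75, 2.75], [-0.79, 2.1], [0.01, 2.65], [-1.57, 4.71], [0.07, 3.14], [-2.87, 2.87]. Speed limits (rad/s): [2.22, 2.22, 2.79, 3.14, 3.14, 3.14].

INTERFACE

Orientations are given as [roll, pitch, yaw] about the fixed x, y, z axes, in that order (R = Rz(yaw) Ry(pitch) Rx(roll)).
In Python, from cell import r gives the robot as it stands. Calls block until the motion is done:
- r.movep(position, orientation): joint-space move of the TCP to a pose.
- r.move_l(position, rot=None, velocity=0.15): straight line of the TCP; rot=None keeps the orientation; velocity is the mean speed in m/s.
- r.movej(angles): joint-space move.
- r.gripper_to(opening, squeeze=None): finger opening in m; squeeze is the grip in N (None keeps the last); returns when the fingers have stopped.
- r.sleep(seconds).
- r.solve_ik(position, orientation): joint angles nearest the present ones, or None.
- r.get_obs(): the state.
- r.read_camera(name): name is "side" or "top" or "wrist"; returns (picture, depth): 480x640x3 uint8, red, green, blue; 480x640 float32, m along the optical axis (not along the pixel's ray), 0 where there is no reading.
- r.camera_info(name): a dict with "intrinsics" (3x3 intrinsics, pixels), "D" ([k1, k2, p1, p2, k3] as OpenCV has them; the pictures are not rectified), "xyz" and "attitude" of the camera in the world. Camera axes: x right, y up, looking along -z (the intrinsics and any distortion apply to the point x, -y, -z); pixel columns grow to the right and rows downward; lengths in m; the calibration is good to about 2 mm. A picture is of the moment at which its call begins: read the wrist's pose just before it. camera_info takes no time and is no camera call; for the wrist camera it gives the pose at the moment of the call.
A pose or a line that the arm cannot do raises r.Unreachable and nothing moves.
- r.finish_job(): hands the job in; it is judged then, once.
The state is a dict: "time_s": time; "qpos": joint angles; "joint_velocities": joint speeds; "tau": joint torques, N m; "position": TCP position; "orientation": TCP orientation; "contact_force": force on the tool from outside, world axes, zero at the start; "ft_torque": the same for the moment, N m; "grip_width": finger opening in m; "finger_force": force on a finger pad.
Only numpy, scipy, OpenCV 4.12 (cv2) and the standard library are available. Lean on these libraries where they do the work, as an engineer would, in place of code of your own. Each camera call takes 0.05 s, during which the arm holds its last target. There are 200 camera calls.

TASK

Put the grooved walnut blank away: lay it lengthwise on the plywood tray's loading deck, then push it through the self-closing swing gate until it lies wholly inside the tray and the gate has swung shut behind it. It has to go in through the gate, not over the walls, and the plain walnut block of the same size stays where it is.

Things in the scene. Friction and masses are not known exactly. Their poses are not given: they have to be found in the camera images.
- blank: Grooved walnut blank: dark bar 36 (x) by 90 (y) by 34 mm high, a groove 16 wide and 12 mm deep along its whole top; 0.09 kg, loose, flat on the bench. Origin: centre of its underside, z up. Near it lie the plain block and a plain offcut 55 mm long, in any order.
- plain: The plain walnut block, a bystander: same wood and outer size as the blank (36 x 90 x 34 mm), but with a flat top and no groove. Origin: centre of its underside.
- tray: Fixed plywood tray, open above. Origin on the bench under the mid gate; +y = way in. In mm: floor top z=12, 120 wide, y -170 to 215. y -170 to -55: open loading deck, no walls. Wings narrow (86 to 52 wide) to y=-34; throat 52 wide to -6; gate y=0; inside 92 wide, to y=200. Walls to z=57. Throat too narrow for fingers holding the blank's sides; closed fingers can follow it through the gateway.
- gate (a joint): Swing gate, rad: 0 = shut, grows to 1.7 as it opens inwards (1.57 = leaf along tray +y). Aluminium leaf 6 mm thick, top at z = 54 mm, upright hinge at tray x=+35, y=0 mm, reaching 60 mm across the throat. A weak spring (pushed open with about 1 N) swings it shut once nothing is in its way; a thing less than 60 mm past y = 0 may hold it open.
There are look-alikes about, which are no part of the job. Leave any blue or orange look-alike of the blank alone.

How it is judged:
By the outcome, as a careful person would: the job done as asked, in the order asked, and still so for the second after the job is handed in, with the robot touching nothing.
It also fails if it takes over 45 s, if anything falls off the work surface, if the arm or the gripper's body presses on something with over 40 N, if the wrist force passes 120 N, or if a joint passes its speed limit or range.

## Working session

There is one attempt and no reset: what is moved stays moved. The work goes in short steps, each a Python script; the robot and the scene stay as the last script left them, time stands still between calls to the robot, and variables do not carry over. Pictures are saved under pics/ and viewed, at most 10 in all, crops included, and the job is handed in when it is done.

```bash
ls; mkdir -p pics; cat > h.py <<'E'
import numpy as np, cv2
from cell import r
from scipy.spatial.transform import Rotation as Ro
def cam(n):
    i=r.camera_info(n); a=np.array(i["attitude"],float)
    R=a if a.shape==(3,3) else (Ro.from_euler('xyz',a).as_matrix() if a.size==3 else Ro.from_quat(a).as_matrix())
    return np.array(i["intrinsics"]),np.array(i["D"],float),np.array(i["xyz"]),R
def ray(c,uv):
    K,D,t,R=c
    p=cv2.undistortPoints(np.array(uv,float).reshape(-1,1,2),K,D).reshape(-1,2)
    return np.c_[p[:,0],-p[:,1],-np.ones(len(p))]@R.T
def toplane(c,uv,z):
    d=ray(c,uv); return c[2]+d*((z-c[2][2])/d[:,2])[:,None]
def proj(c,P):
    K,D,t,R=c
    q=(np.array(P,float).reshape(-1,3)-t)@R*[1,-1,-1]
    return cv2.projectPoints(q,np.zeros(3),np.zeros(3),K,D)[0].reshape(-1,2)
def cloud(c,dep):
    v,u=np.mgrid[:480,:640]
    d=ray(c,np.c_[u.ravel(),v.ravel()])
    return (c[2]+d*dep.reshape(-1,1)).reshape(480,640,3)
def save(n,im): cv2.imwrite("pics/"+n,cv2.cvtColor(im,cv2.COLOR_RGB2BGR))
E
python3 - <<'E'
from h import *
for n in("top","side"):
    print(n,r.camera_info(n)); im,d=r.read_camera(n); save(n+"0.png",im); np.savez("pics/"+n+"0.npz",im=im,d=d)
    print((d>0).mean(),d.max())
print(r.get_obs())
E
```

```text
pics
top {'intrinsics': array([[527.11787018,   0.        , 313.59573821],
       [  0.        , 527.11787018, 236.53080889],
       [  0.        ,   0.        ,   1.        ]]), 'D': array([-0.08867533,  0.        ,  0.        ,  0.        ,  0.        ]), 'xyz': array([ 0.49649987, -0.09296439,  0.93636111]), 'attitude': array([ 0.07701347, -0.00523611, -1.58768263])}
0.995830078125 1.7708452
side {'intrinsics': array([[506.29416961,   0.        , 314.75708549],
       [  0.        , 506.29416961, 245.97674727],
       [  0.        ,   0.        ,   1.        ]]), 'D': array([-0.0814509,  0.       ,  0.       ,  0.       ,  0.       ]), 'xyz': array([ 0.34746086, -0.64551346,  0.64270244]), 'attitude': array([ 0.75161598,  0.01845642, -0.40148438])}
0.996201171875 3.1249578
{'time_s': 0.1, 'qpos': array([-1.37056215e+00,  3.51216119e-01,  1.65231197e+00,  3.56862219e-05,
        1.13909598e+00, -8.45937039e-02]), 'joint_velocities': array([ 0.00085074, -0.00134723, -0.00108735,  0.00079872,  0.00220237,
        0.00114094]), 'tau': array([-6.96921361e-04, -5.06836939e+01, -2.91875124e+01, -1.13684200e-04,
        2.64101960e-03,  2.21391025e-05]), 'position': array([ 0.15452907, -0.52757152,  0.24181205]), 'orientation': array([-3.14056766e+00, -1.19428356e-04,  2.84812868e-01]), 'contact_force': array([-0.17527231,  0.03278686,  0.66034162]), 'ft_torque': array([-0.05395626, -0.01327411, -0.00119203]), 'finger_force': 0.0, 'grip_width': 0.08535963509632187}
```

View pics/top0.png

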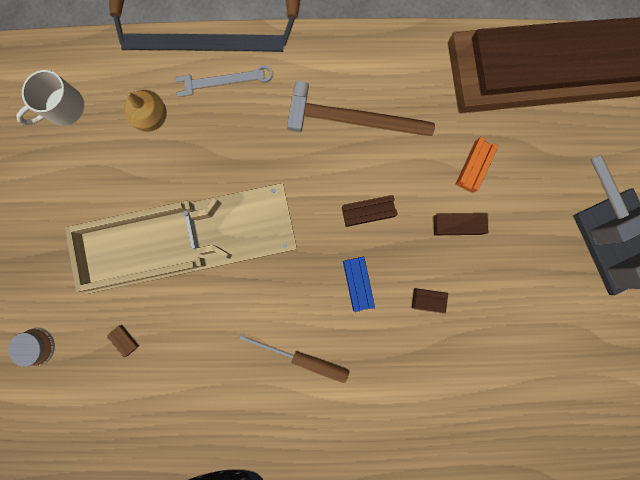

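View pics/side0.png

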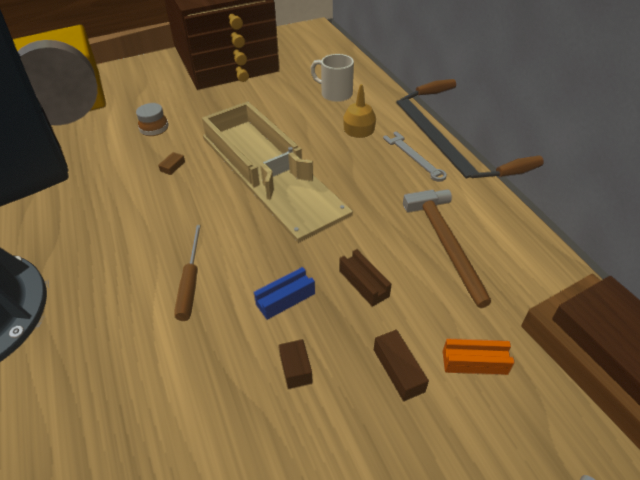

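Top view: dark candidates are the grooved bar at (370,211), the plain bar at (460,224), the short offcut at (430,300) and a small scrap at (123,341). There are also blue (359,284) and orange (477,164) look-alikes. Only (370,211) is dark, full length and grooved. The tray runs from its deck at (290,215) to the far end at (75,260), with the gate at (191,230). I'll confirm in one enlarged crop and measure.

```bash
python3 - <<'E'
from h import *
f=np.load("pics/top0.npz"); im,d=f["im"],f["d"]; c=cam("top")
a=cv2.resize(im[185:315,335:495],None,fx=2.4,fy=2.4,interpolation=cv2.INTER_CUBIC)
b=cv2.resize(im[175:300,60:305],None,fx=3.2,fy=3.2,interpolation=cv2.INTER_CUBIC)
cv=np.zeros((600,800,3),np.uint8); b=b[:400,:784]
cv[:b.shape[0],:b.shape[1]]=b
a=cv2.resize(a,None,fx=.63,fy=.63); cv[402:402+min(198,a.shape[0]),:a.shape[1]]=a[:198]
save("crop1.png",cv)
P=cloud(c,d); 
print("bench z",np.median(P[380:440,100:500,2]),"std",P[400:420,380:420,2].std())
dark=((im.max(2)<95)&(im[...,0]>im[...,2])).astype(np.uint8); dark[:190]=0; dark[315:]=0; dark[:,:335]=0; dark[:,500:]=0
cs,_=cv2.findContours(dark,cv2.RETR_EXTERNAL,cv2.CHAIN_APPROX_NONE)
for k in cs:
    if cv2.contourArea(k)<200: continue
    m=np.zeros_like(dark); cv2.drawContours(m,[k],-1,1,-1)
    pts=P[m>0]; zt=np.median(pts[:,2]); 
    top=pts[pts[:,2]>.026]
    rc=cv2.minAreaRect((top[:,:2]*1000).astype(np.float32))
    e=cv2.minAreaRect((toplane(c,k.reshape(-1,2),.034)[:,:2]*1000).astype(np.float32))
    print(k.reshape(-1,2).mean(0),"z",zt,"depthrect",rc,"planerect",e)
E
```

```text
bench z 0.0007644557825179921 std 0.04674590471278838
[429.45192308 300.04807692] z 0.03451885427542134 depthrect ((453.2121276855469, -298.2318115234375), (54.416595458984375, 34.44371032714844), 80.9549560546875) planerect ((453.6791076660156, -295.25506591796875), (59.8034553527832, 34.34934616088867), 80.74271392822266)
[460.25874126 223.73426573] z 0.034606545173836156 depthrect ((559.1959228515625, -245.16717529296875), (53.48418426513672, 324.8466796875), 13.038411140441895) planerect ((584.5122680664062, -353.7264709472656), (95.6021499633789, 36.71150588989258), 89.2010726928711)
[368.74820144 210.45323741] z 0.03163159412209682 depthrect ((610.8453369140625, -196.63983154296875), (35.690093994140625, 90.1562728881836), 10.546826362609863) planerect ((609.636474609375, -195.48146057128906), (37.710880279541016, 91.87822723388672), 10.49199104309082)
```

View pics/crop1.png

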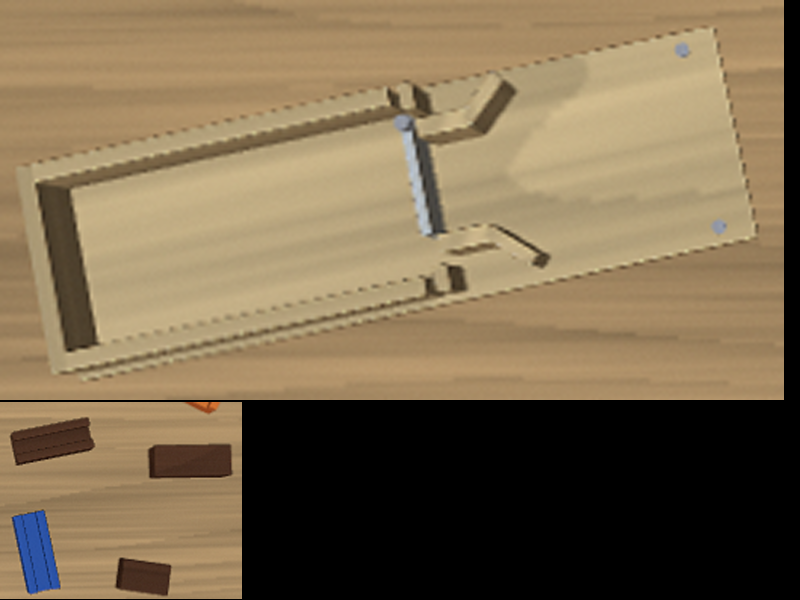

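The crop confirms it: the bar at top (370,211) has two groove lines and the (460,224) bar is flat on top. The gate hinge is at crop (403,123), on the world +x side, and the deck end is at crop (715,27)-(757,238). Next is the tray pose.

```bash
python3 - <<'E'
from h import *
f=np.load("pics/top0.npz"); im,d=f["im"],f["d"]; c=cam("top")
px=lambda u,v:[60+(u+.5)/3.2-.5,175+(v+.5)/3.2-.5]
A=toplane(c,[px(715,27),px(757,238)],.012); B=toplane(c,[px(17,167),px(57,373)],.057); H=toplane(c,[px(403,123)],.054)
print(A,B,H, np.linalg.norm(A[0]-A[1]),np.linalg.norm(B[0]-B[1]))
ma,mb=A.mean(0)[:2],B.mean(0)[:2]; y=(mb-ma)/np.linalg.norm(mb-ma); print("len",np.linalg.norm(mb-ma))
yaw=np.arctan2(-y[0],y[1]); 
e=A[0]-A[1]; print("yaw axis",np.degrees(yaw),"deck edge",np.degrees(np.arctan2(e[1],e[0])))
R=np.array([[np.cos(yaw),-np.sin(yaw)],[np.sin(yaw),np.cos(yaw)]])
o=ma+R@[0,.170]; print("origin",o, "hinge local",R.T@(H[0,:2]-o))
P=cloud(c,d); Q=P.copy(); Q[...,:2]=(P[...,:2]-o)@R
m=(abs(Q[...,0])<.075)&(Q[...,1]>-.2)&(Q[...,1]<.23)
for n,s in(("floor",m&(Q[...,2]<.018)&(Q[...,2]>.008)),("rim",m&(Q[...,2]>.052)&(Q[...,2]<.065))):
    q=Q[s]; print(n,np.percentile(q,[1,50,99],axis=0))
q=Q[m&(Q[...,2]>.05)&(Q[...,2]<.065)]
for lo,hi in((-.06,-.034),(-.034,-.01),(.04,.1),(.1,.19)):
    t=q[(q[:,1]>lo)&(q[:,1]<hi)]; p=t[t[:,0]>0,0]; n=t[t[:,0]<0,0]
    print(lo,hi,"inner",np.percentile(n,[2,98]),np.percentile(p,[2,98]))
E
```

```text
[[ 0.66371418 -0.04649969  0.012     ]
 [ 0.54623332 -0.06813342  0.012     ]] [[0.58784186 0.32525372 0.057     ]
 [0.47823113 0.30154105 0.057     ]] [[0.6078343  0.11712545 0.054     ]] 0.11945614781366426 0.11214634873066316
len 0.37762917544798924
yaw axis 10.981795121681909 deck edge 10.433946490884031
origin [0.57258925 0.10957037] hinge local [0.03603886 0.00070265]
floor [[-0.05897261 -0.16697681  0.00896107]
 [-0.00080622 -0.00618078  0.01272136]
 [ 0.05842759  0.19889267  0.01666687]]
rim [[-0.05592669 -0.05069704  0.05241823]
 [ 0.00520177  0.09040037  0.0573747 ]
 [ 0.05613858  0.20893676  0.06154987]]
-0.06 -0.034 inner [-0.05045179 -0.0288789 ] [0.02811567 0.05096063]
-0.034 -0.01 inner [-0.03579569 -0.02605986] [0.02635225 0.03609256]
0.04 0.1 inner [-0.05624803 -0.04639052] [0.0462648  0.05638382]
0.1 0.19 inner [-0.05586372 -0.04567303] [0.04607259 0.05614963]
```

```bash
cat >> h.py <<'E'
O=np.array([.5726,.1096]); TY=np.radians(10.9)
RT=np.array([[np.cos(TY),-np.sin(TY)],[np.sin(TY),np.cos(TY)]])
def tw(x,y,z): return [*(O+RT@[x,y]),z]
def down(a):  # tool closing along direction a; choose the half turn
    return [np.pi,0,a]
def log(s):
    o=r.get_obs(); print(s,"t",round(o["time_s"],2),"p",o["position"].round(4),"w",round(o["grip_width"],4),"ff",round(o["finger_force"],1),"F",o["contact_force"].round(1),"q6",round(o["qpos"][5],2))
E
python3 - <<'E'
from h import *
b=[.6108,-.1966]; a=np.radians(10.5); q0=r.get_obs()["qpos"]
print(r.tcp_to_tips)
best=None
for s in(np.pi/2,-np.pi/2):
    q=r.solve_ik([*b,.12],down(a+s)); q2=r.solve_ik(tw(0,.065,.03),down(TY+s)); print(s,q,q2)
    if q is not None and q2 is not None:
        m=max(abs(q-q0))
        if best is None or m<best[0]: best=(m,s)
s=best[1]; print("s",s)
r.movep([*b,.12],down(a+s)); log("above")
r.move_l([*b,.015],velocity=.12); log("down")
r.gripper_to(.0,40); log("grip")
r.move_l([*b,.12],velocity=.2); log("lift")
E
```

```text
0.011
1.5707963267948966 [-0.38393281  0.65029824  1.49665038  0.          0.99464403 -0.56719238] [ 2.20806093e-01  7.01782069e-01  1.68562111e+00 -4.44089210e-16
  7.54189472e-01  3.05652046e-02]
-1.5707963267948966 [-3.83932806e-01  6.50298244e-01  1.49665038e+00 -4.44089210e-16
  9.94644032e-01  2.57440028e+00] None
s 1.5707963267948966
above t 2.17 p [ 0.6106 -0.1976  0.1203] w 0.0854 ff 0.0 F [-0.1 -0.9  0.8] q6 -0.57
down t 3.2 p [ 0.6113 -0.1968  0.0158] w 0.085 ff 0.0 F [ 0.  -0.2 -0.8] q6 -0.57
grip t 3.72 p [ 0.6111 -0.1967  0.0154] w 0.0352 ff 41.5 F [-0.9 -0.2  4.3] q6 -0.57
lift t 4.39 p [ 0.6101 -0.1963  0.1188] w 0.0355 ff 40.9 F [-0.5 -0.7 -0.2] q6 -0.57
```

```bash
python3 - <<'E'
from h import *
s=np.pi/2; d=down(TY+s)
r.movep(tw(0,-.113,.12),d); log("above")
r.move_l(tw(0,-.113,.0285),velocity=.1); log("down")
r.gripper_to(.065); log("open")
r.move_l(tw(0,-.113,.13),velocity=.2)
r.gripper_to(0); r.movep(tw(0,-.20,.13),d); log("behind")
c=cam("wrist")
im,dp=r.read_camera("wrist"); save("w1.png",im)
im2,_=r.read_camera("top"); save("t1.png",im2)
q=[(x,y,z) for y,z in((-.17,.012),) for x in(-.06,.06)]
P=cloud(c,dp); Q=P.copy(); Q[...,:2]=(P[...,:2]-O)@RT
m=(dp>0)&(abs(Q[...,0])<.045)&(Q[...,1]>-.168)&(Q[...,1]<-.04)&(Q[...,2]>.026)&(Q[...,2]<.055)&(im.max(2)<110)
t=Q[m]; print(m.sum(), cv2.minAreaRect((t[:,:2]*1000).astype(np.float32)), np.median(t[:,2]) if m.any() else 0)
cv2.imwrite("pics/both.png",cv2.resize(cv2.cvtColor(np.hstack([im,im2]),cv2.COLOR_RGB2BGR),(800,300),interpolation=cv2.INTER_AREA))
E
```

```text
above t 5.19 p [ 0.5941 -0.0023  0.1195] w 0.0354 ff 40.9 F [ 0.2 -1.1 -0.8] q6 -0.27
down t 6.26 p [ 0.5943 -0.0014  0.0289] w 0.0355 ff 40.9 F [-0.4 -0.1 -1.3] q6 -0.27
open t 6.65 p [ 0.5941 -0.0014  0.0287] w 0.0652 ff 0.0 F [-0.6  0.6 -0. ] q6 -0.27
behind t 8.38 p [ 0.6104 -0.0877  0.1299] w -0.0001 ff 0.0 F [ 0.4  1.4 -0.9] q6 -0.41
12428 ((1.5284557342529297, -115.03247833251953), (35.60661697387695, 88.40873718261719), 0.019508518278598785) 0.04378587042050522
```

View pics/both.png

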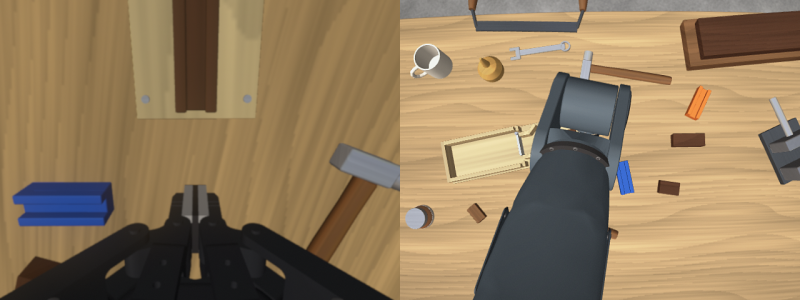

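The wrist view shows the grooved blank lengthwise and straight on the deck, its rear end at wrist (195,110). It sits about 1 mm off the tray axis, with its rear at y about -158 mm. Now push.

```bash
python3 - <<'E'
from h import *
d=down(TY+np.pi/2)
r.move_l(tw(.001,-.20,.029),velocity=.15); log("low")
r.move_l(tw(.001,-.172,.029),velocity=.08)
for y in(-.11,-.07,-.03,.0,.03,.05):
    r.move_l(tw(.001,y,.029),velocity=.07); log(y)
im,_=r.read_camera("top"); wi,_=r.read_camera("wrist")
cv2.imwrite("pics/both2.png",cv2.resize(cv2.cvtColor(np.hstack([wi,im]),cv2.COLOR_RGB2BGR),(800,300),interpolation=cv2.INTER_AREA))
E
```

```text
low t 9.31 p [ 0.612  -0.0865  0.0298] w -0.0003 ff 0.0 F [-0.1  0.8 -0.3] q6 -0.41
-0.11 t 10.84 p [0.5944 0.0016 0.0289] w 0.0002 ff 0.0 F [0.4 0.  0.2] q6 -0.27
-0.07 t 11.57 p [0.5869 0.0412 0.029 ] w -0.0002 ff 0.0 F [ 0.2 -1.   0.8] q6 -0.2
-0.03 t 12.29 p [0.5792 0.0804 0.029 ] w 0.0002 ff 0.0 F [ 0.4 -0.4  0.7] q6 -0.13
0.0 t 12.87 p [0.5735 0.1101 0.029 ] w 0.0002 ff 0.0 F [-0.1  0.  -0.7] q6 -0.08
0.03 t 13.44 p [0.5679 0.1396 0.029 ] w -0.0002 ff 0.0 F [-0.6 -0.  -0.5] q6 -0.03
0.05 t 13.88 p [0.564  0.1593 0.029 ] w -0.0001 ff 0.2 F [-1.2  0.9  0.1] q6 0.0
```

View pics/both2.png

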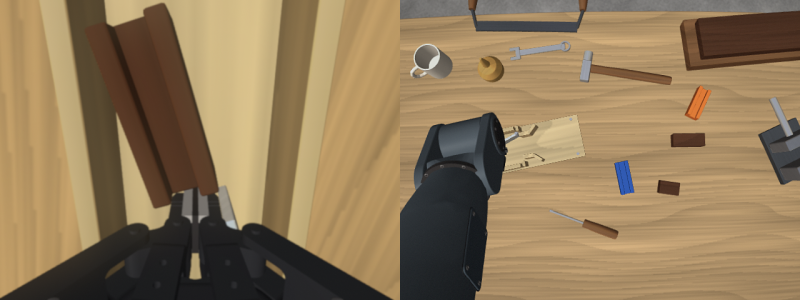

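The wrist view shows the blank past the gate, yawed about 15°, its rear corners at (165,207) and (215,193). I'll push about 25 mm further, lift out and check.

```bash
python3 - <<'E'
from h import *
r.move_l(tw(0,.077,.029),velocity=.06); log("end")
r.move_l(tw(0,.077,.15),velocity=.12); log("up")
r.movep(tw(0,-.22,.25),down(TY+np.pi/2)); r.sleep(.5); log("clear")
im,dp=r.read_camera("top"); c=cam("top"); P=cloud(c,dp); Q=P.copy(); Q[...,:2]=(P[...,:2]-O)@RT
m=(abs(Q[...,0])<.06)&(Q[...,1]>-.06)&(Q[...,1]<.21)
k=m&(im.max(2)<95)&(Q[...,2]>.028)&(Q[...,2]<.052); print(cv2.boxPoints(cv2.minAreaRect((Q[k][:,:2]*1000).astype(np.float32))))
save("final.png",cv2.resize(im[160:320,50:320],(800,474),interpolation=cv2.INTER_CUBIC))
E
```

```text
end t 14.57 p [0.558  0.1854 0.029 ] w -0.0 ff 0.0 F [0.5 0.3 1.1] q6 0.05
up t 15.73 p [0.5576 0.1851 0.1492] w 0.0 ff 0.0 F [ 0.6  0.1 -0.4] q6 0.05
clear t 17.43 p [ 0.6142 -0.1063  0.25  ] w 0.0 ff 0.0 F [ 0.9  0.2 -0.5] q6 -0.44
[[-49.393578 200.04984 ]
 [-47.455727 -10.348125]
 [ 47.36744   -9.474762]
 [ 45.42959  200.9232  ]]
```

View pics/final.png

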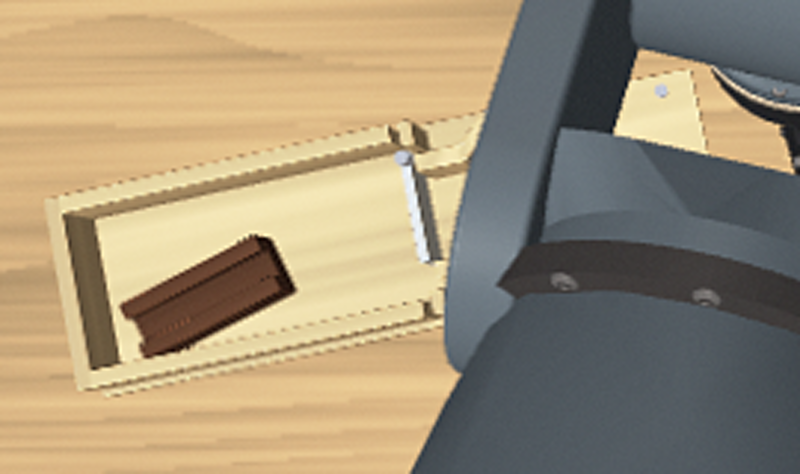

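The crop shows the blank wholly inside, from (122,305) to (295,290) and flat on the floor. The gate leaf, (403,158) to (428,262), is at its original shut angle. The arm is clear.

```bash
python3 -c "
from cell import r
print(r.finish_job())"
```

```text
the job is handed in; nothing more can be done
None
```

The grooved blank went in through the gate and lies wholly inside the tray, slightly askew; the gate has swung shut behind it, the plain block was not touched, and the job was handed in at about 17.5 s of the 45 s allowed.

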